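Set up the clay extruder for the next batch

TASK

Set up the clay extruder and its cut-length gauge for the next batch. Screw the dark hexagonal die cap clockwise until the white arrow on its face lines up with the red pointer on the barrel (it has no stop, so end exactly at the mark), and move the orange stop to the notch with the yellow tags, fully dropped in, lifting it just clear of the notches and keeping it astride its bar all the way. Do either first, leave the bottle, cup, jar and batten where they stand, and let go of everything.

Things in the scene. Friction and masses are not known exactly. Their poses are not given: they have to be found in the camera images.
- die_cap (a joint): Turn of the die cap on its thread (rad). 0 = arrow lined up with the red pointer; negative = not yet screwed far enough; grows clockwise seen from outside, facing the cap. Starts between -3.2 and -1.1 (less than a turn short), runs on past 0 to +1.5, no stop at 0. 6 mm travel per turn (clockwise goes inward). About 0.15 N m to turn; stays where left.
- cap_mid (a point): Centre of the cap's dark hexagon, on the screw axis. z = screw axis, outward, 30 deg from vertical. Hexagon 54 mm across flats, 62 across corners, 20 mm each way along z; flats face 0, 60, 120.. deg from x; the white arrow on the end face and stripe on one corner point along -y. Below it a skirt of radius 34, then, 32 to 35 mm below this point, the fixed collar, radius 50.
- pointer (a point): Foot of the red pointer on the barrel's fixed collar, 49 mm from the screw axis; the pointer spans radius 41 to 57 mm and stands 6 mm above the collar's top. The frame's axes are those of the extruder body.
- extruder: Fixed bench clay extruder: green base 170 x 130 mm with two cheeks, aluminium barrel of 72 mm diameter leaning 30 degrees from vertical towards the body's -x, nozzle end up, centre of the collar's top at (-30, 0, 210) mm. Origin on the table; z up. A crank with black handle on its +y side reaches y = 140 mm; not used.
- gauge: Fixed cut-length gauge: wooden board 120 x 300 x 12 mm with an aluminium bar along the body's y axis, 26 mm wide, its top 47 mm above the table, with four notches at y = -99, -33, 33 and 99 mm, each 16 mm long (along y) and 12 mm deep. Origin on the table under the bar's middle, z up.
- stop_mid (a point): Centre of the black grip (30 x 30 mm, 50 tall) of the loose orange stop, 0.15 to 0.31 kg; starts fully down in one notch. z up, axes as the gauge's. 82 mm above the table when fully down, 92 with its tooth riding on the bar. Two wings at y = -26 mm make the stop 91 mm wide in x; wing and saddle tops 25 mm below this point.
- tag_yellow: Pair of flat yellow tags (24 x 26 mm) on the board either side of the bar at the wanted notch. Origin at table level under the notch's middle; axes as the gauge's. Not to be moved.
- tag_blue: Pair of flat blue tags marking another notch, not wanted. Origin at table level under the notch's middle.
- tag_white: Pair of flat white tags marking another notch, not wanted. The notch without tags is where the stop starts. Origin at table level under the notch's middle.
- bottle_mid (a point): Centre of a standing amber glass bottle, 60 mm diameter, 190 mm tall. Bystander, close beside the gauge.
- cup_mid (a point): Centre of a standing blue ceramic cup, 72 mm diameter, 100 mm tall. Bystander, close beside the gauge.
- jar_mid (a point): Centre of a standing white jar with green lid, 68 mm diameter, 110 mm tall. Bystander.
- batten_mid (a point): Centre of a flat wooden batten, 30 x 200 x 12 mm, long along its y axis. Bystander.
- stop_tooth (a point): Lower edge of the stop's tooth, right under the grip: 11 mm long along y, 10 mm deep, rounded below. The orange saddle round it is 60 mm long along y and 41 wide, its cheeks reaching 30 mm down both sides of the bar, 1.5 mm play each side: lifting 12 to 25 mm frees the tooth and keeps the stop astride. Axes as the gauge's.
Things that resemble listed ones, but are neither listed nor needed, are in the scene too. There is more than one size of the part that bears stop_mid; the job needs the middle-sized.

How it is judged (in metres and radians):
At the end, for the whole second after the job is handed in: The die cap's arrow is within 6 degrees of the red pointer, on the turn it was approaching, and at rest; the stop stands upright, fully down (its centre 78 to 86 mm above the table) in the yellow-tagged notch (within 7 mm) (value of joint die_cap between -0.105 and 0.105 rad and velocity of joint die_cap between -0.05 and 0.05 rad/s and horizontal distance between stop_mid and tag_yellow below 0.007 m and height (world z) of stop_mid between 0.078 and 0.086 m and angle between stop_mid's own z axis and vertical below 0.1 rad); the robot touches nothing.
It fails at once if the stop is lifted off its bar (raised more than 32 mm, so that it no longer straddles the bar) (z of stop_mid in the frame of gauge above 0.114 m).
It fails at once if the bottle is moved more than 20 mm (distance of bottle_mid from where it was at the start of the episode above 0.02 m).
It fails at once if the cup is moved more than 20 mm (distance of cup_mid from where it was at the start of the episode above 0.02 m).
It fails at once if the jar is moved more than 20 mm (distance of jar_mid from where it was at the start of the episode above 0.02 m).
It fails at once if the batten is moved more than 20 mm (distance of batten_mid from where it was at the start of the episode above 0.02 m).
It also fails if it takes over 72 s, if anything falls off the work surface, if the arm or the gripper's body presses on something with over 40 N, if the wrist force passes 120 N, or if a joint passes its speed limit or range.

ROBOT

A 7-joint arm with a two-finger parallel gripper is mounted at the origin on the work surface. World frame = base frame: x ahead of the robot, y to its left, z up, the work surface at z = 0. Lengths are in mm, angles in rad, forces in N, time in s.
With the tool pointing down it reaches from about 425 to 925 mm from the base axis. Payload 6.8 kg.
Tool frame: the origin (TCP) lies at the very end of the fingers, on their centre line; the grasp point (between the pads) lies 19 mm behind it (bot.tcp_to_grasp is the distance from the TCP to the grasp point, in mm); z points along the fingers, x is the direction in which the jaws open and shut, and the axes are right-handed (so a half turn about z gives the same grasp; the last joint's range is limited). The gripper opens to 85 mm and grips with 20 to 120 N. Pads are 22 mm wide; open, the fingers measure 114 mm over their backs; the gripper's body (76 mm by 85 mm) begins 54 mm behind the grasp point. The pads swing forward as they close: fully open they stand 13 mm farther back than shut.
Start: joints at [1.035, 0.477, 0.022, 1.555, -0.011, 1.109, -0.083], TCP at [280.048, -614.183, 231.308] pointing down, gripper open.
Joint ranges: [-2.96, 2.96], [-0.34, 2.1], [-1.41, 1.46], [0.24, 2.44], [-1.37, 4.51], [0.17, 1.92], [-2.96, 2.96]. Speed limits (rad/s): [2.39, 2.39, 3.14, 3.14, 3.14, 3.14, 3.14].

INTERFACE

Orientations are given as a unit quaternion [w, x, y, z].
In Python, from cell import observe, imaging, ticket, bot gives the robot as it stands.
- The arm moves only by the tool apply_moves, never from a script. Its argument "commands" is a list of rows, each an object of numbers: "ax", "ay", "az": the turn, a rotation vector about the tool's x, y, z in degrees; "x", "y", "z": the shift along the tool's x, y, z in m; "hand": the gripper's target within -1 to 1 (fully open at 1, half-way at 0, shut at -1). In form: [{"ax": .., "ay": .., "az": .., "x": .., "y": .., "z": .., "hand": ..}, ...]. A call has 1 to 8 rows; each row shifts and turns the commanded pose from where the row before left it, along the tool's axes as they then stand; what a row does not reach is not made up. A row lasts 1/8 s, in which the tool goes at most 62.5 mm and 10.7 degrees, less where a joint would pass 70% of its speed; a pose out of reach is approached as far as the arm can. A call is refused whole if a number of a shift passes 0.0625 or a number of a turn 10.7, either way. A call with a gripper value outside its range is refused whole. The fingers move at their own pace and stop on an object; "squeeze" is the grip in N (left out, the last holds). Time passes only in rows, so rows that do not move let the fingers close. It gives the time, the measured TCP pose, the force and the opening at its end, in the units of the state.
- observe(): the state, without advancing time (a new reading comes with each control period).
- imaging.read_camera(name): name is "side" or "top" or "wrist"; returns the picture (400x640x3 uint8, red, green, blue); there is no depth.
- imaging.camera_params(name): a dict with "vfov" (degrees; the focal length in pixels is half the picture's height over the tangent of half this angle, whatever the lens; pixels are square), "cx", "cy" (the principal point, pixels), "world_to_cam" (4x4, takes a point from world to camera coordinates). Camera axes: x right, y up, looking along -z (the intrinsics and any distortion apply to the point x, -y, -z); pixel columns grow to the right and rows downward; lengths in mm; the calibration is good to about 2 mm. The wrist camera is an equidistant fisheye: a pixel r from the principal point sees the ray r / f radians off the axis. A picture is of the moment at which its call begins: read the wrist's pose just before it. camera_params takes no time and is no camera call; for the wrist camera it gives the pose at the moment of the call.
- ticket.close_job(): hands the job in, once; it reports no verdict.
The state is a dict: "clock": time; "q": joint angles; "dq": joint speeds; "joint_efforts": joint torques, N m; "eef_pos": TCP position; "tcp_rot": TCP orientation; "contact_force": force on the tool from outside, world axes, zero at the start; "wrist_torque": the same for the moment, N m; "finger_gap": finger opening in mm.
Only numpy, scipy, OpenCV 4.12 (cv2) and the standard library are available. Lean on these libraries where they do the work, as an engineer would, in place of code of your own. Each camera call takes 0.05 s, during which the arm holds its last target.

## Working session

There is one attempt and no reset: what is moved stays moved. The work goes in short steps, Python scripts to look and compute and a tool call to move; the robot and the scene stay as the last step left them, time stands still between calls to the robot, and variables do not carry over. Pictures are saved under pics/ and viewed, and the job is handed in when it is done.

Besides the shell and the picture viewer there is one more tool, called after "Request:" as name([rows], argument=value, ...), one row to a line, values as JSON. apply_moves: Moves the arm, as the interface text tells. Its arguments: {"type":"object","properties":{"commands":{"type":"array","items":{"type":"object","properties":{"ax":{"type":"number"},"ay":{"type":"number"},"az":{"type":"number"},"x":{"type":"number"},"y":{"type":"number"},"z":{"type":"number"},"hand":{"type":"number"}}}},"squeeze":{"type":"number"}},"required":["commands"]}

```bash
ls; mkdir -p pics
python3 - <<'E'
from cell import observe, imaging, ticket, bot
import cv2,json
s=observe();print(s)
print([a for a in dir(bot) if a[0]!='_'])
for n in ['side','top','wrist']:
    p=imaging.camera_params(n);print(n,p)
    cv2.imwrite(f'pics/{n}0.png',imaging.read_camera(n)[:,:,::-1])
E
```

```text
pics
{'clock': 0.0, 'q': array([ 1.0349145 ,  0.47779111,  0.02234241,  1.55644969, -0.01148911,
        1.10930287, -0.0831147 ]), 'dq': array([ 0.0006763 ,  0.0018002 , -0.00059023, -0.00022808, -0.0004959 ,
        0.00234128,  0.00079853]), 'joint_efforts': array([ 4.05585752e-04, -5.96442211e+01,  1.60792116e+00, -2.81187648e+01,
        1.24333519e-02,  9.39110178e-03,  8.56535962e-06]), 'eef_pos': array([ 279.76250378, -613.64402136,  230.33255144]), 'tcp_rot': array([-4.29843323e-04,  8.41088851e-01, -5.40896214e-01, -8.03633279e-04]), 'contact_force': array([ 0.16472645, -0.76649391,  0.27267628]), 'wrist_torque': array([ 0.04128516, -0.03748476,  0.02642858]), 'finger_gap': 85.55663157940893}
['IKError', 'tcp_to_grasp']
side {'vfov': 48.730311696823, 'cx': 317.7047975788131, 'cy': 196.1704252979797, 'world_to_cam': array([[ 9.56041570e-01, -2.93220817e-01, -2.46357959e-03,
        -5.42869433e+02],
       [ 2.20929331e-01,  7.14761331e-01,  6.63555929e-01,
        -2.12954730e+02],
       [-1.92807540e-01, -6.34931329e-01,  7.48122624e-01,
        -1.05863322e+03],
       [
[... 263 characters left out ...]

       [ 9.65724710e-01,  1.65148339e-01,  2.00254367e-01,
        -5.74416523e+02],
       [-1.97597034e-01, -3.25374973e-02,  9.79743192e-01,
        -1.08146103e+03],
       [ 0.00000000e+00,  0.00000000e+00,  0.00000000e+00,
         1.00000000e+00]])}
wrist {'vfov': 65.70646984690485, 'cx': 317.5637558456089, 'cy': 203.98167372365387, 'world_to_cam': array([[ 4.14508356e-01, -9.10045155e-01, -7.99733550e-04,
        -6.73776119e+02],
       [ 8.67843622e-01,  3.95550558e-01, -3.00644648e-01,
         3.89364844e+01],
       [ 2.73916540e-01,  1.23925675e-01,  9.53735894e-01,
        -3.80601333e+02],
       [ 0.00000000e+00,  0.00000000e+00,  0.00000000e+00,
         1.00000000e+00]])}
```

View pics/side0.png

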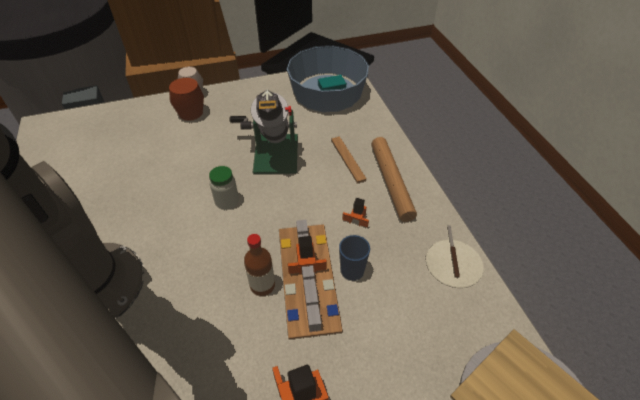

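View pics/top0.png

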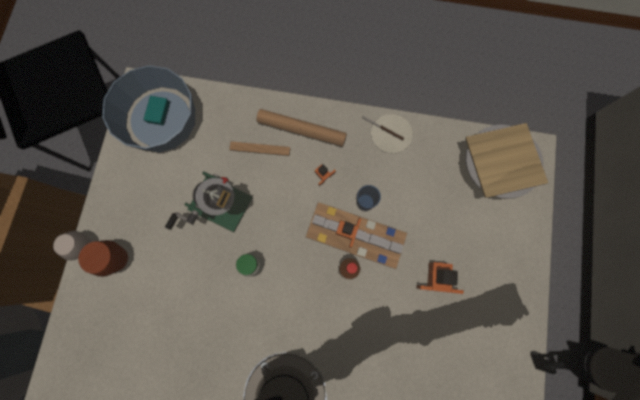

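View pics/wrist0.png

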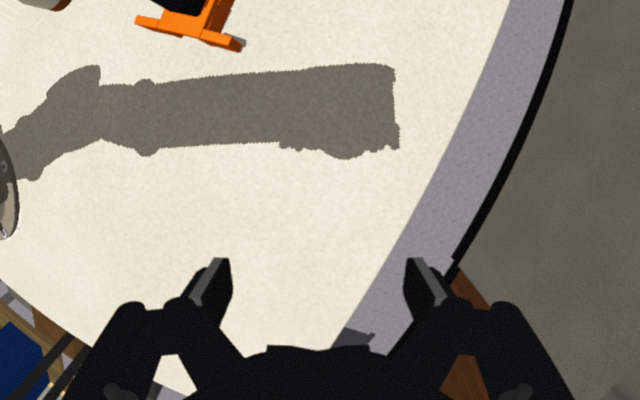

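```bash
cat > h.py <<'E'
import numpy as np,cv2
from cell import observe, imaging, ticket, bot
from scipy.spatial.transform import Rotation as R
def P(n): return imaging.camera_params(n)
def f(p): return 200/np.tan(np.radians(p['vfov']/2))
def ray(n,u,v,p=None):
    p=p or P(n); M=p['world_to_cam']; a=np.array([(u-p['cx']),(v-p['cy'])])/f(p)
    if n=='wrist':
        r=np.hypot(*a); d=np.array([a[0]/r*np.sin(r),-a[1]/r*np.sin(r),-np.cos(r)])
    else: d=np.array([a[0],-a[1],-1.])
    d/=np.linalg.norm(d); Rm=M[:3,:3]; return -Rm.T@M[:3,3], Rm.T@d
def onz(n,u,v,z,p=None):
    o,d=ray(n,u,v,p); return o+d*(z-o[2])/d[2]
def tri(obs):
    A=np.zeros((3,3));b=np.zeros(3);L=[]
    for o in obs:
        o,d=ray(*o) ;L.append((o,d)); Q=np.eye(3)-np.outer(d,d);A+=Q;b+=Q@o
    x=np.linalg.solve(A,b); return x,[np.linalg.norm(np.cross(x-o,d)) for o,d in L]
def proj(n,X,p=None):
    p=p or P(n);M=p['world_to_cam'];c=M[:3,:3]@np.asarray(X,float)+M[:3,3]; x,y,z=c[0],-c[1],-c[2]
    if n=='wrist':
        t=np.arctan2(np.hypot(x,y),z);s=t/np.hypot(x,y)
    else: s=1/z
    return np.array([p['cx']+f(p)*x*s,p['cy']+f(p)*y*s])
def rot():
    q=observe()['tcp_rot']; return R.from_quat([q[1],q[2],q[3],q[0]])
def crop(img,x0,y0,x1,y1,k,name):
    cv2.imwrite(name,cv2.resize(img[y0:y1,x0:x1],None,fx=k,fy=k,interpolation=cv2.INTER_CUBIC))
E
python3 - <<'E'
from h import *
s=cv2.imread('pics/side0.png');t=cv2.imread('pics/top0.png')
crop(s,230,70,390,190,5,'pics/a.png');crop(s,230,190,390,340,4,'pics/b.png')
a=cv2.resize(t[165:275,170:270],None,fx=4,fy=4,interpolation=2);b=cv2.resize(t[165:275,300:410],None,fx=4,fy=4,interpolation=2)
cv2.imwrite('pics/c.png',np.hstack([a,b]).clip(0,110)*2)
E
```

```text
(no output)
```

View pics/a.png

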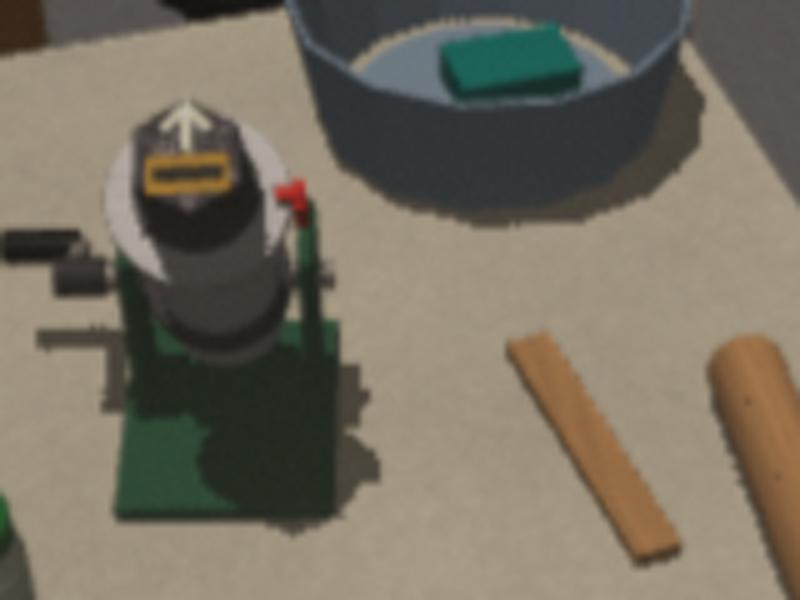

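View pics/b.png

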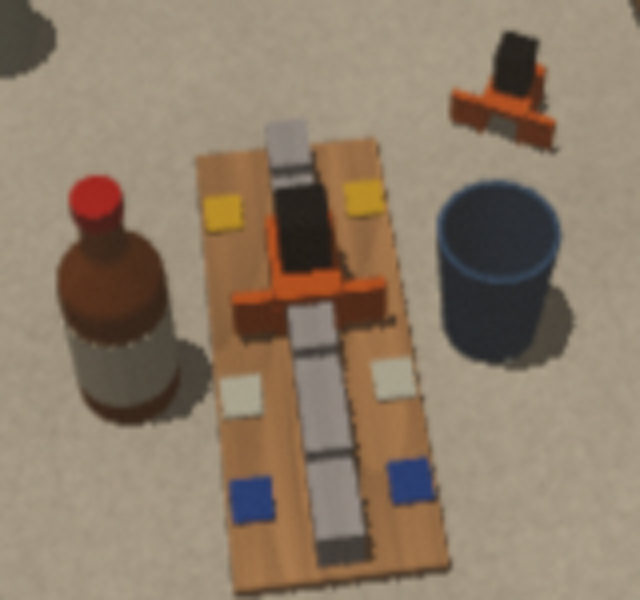

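View pics/c.png

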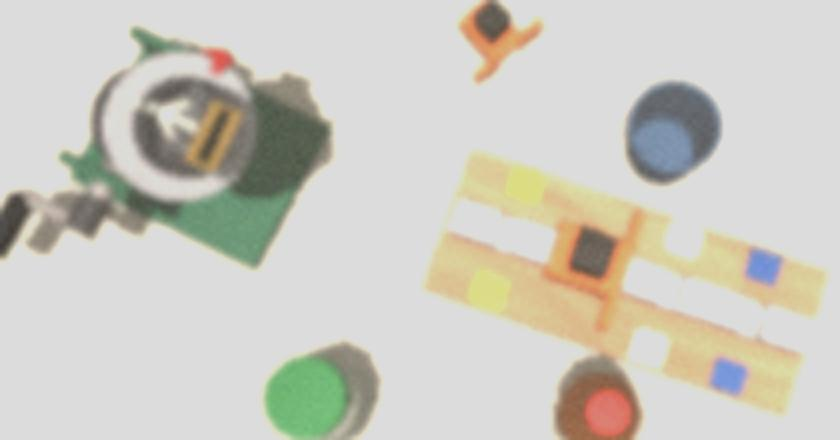

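Run:
```python
from h import *
S=cv2.imread('pics/side0.png');T=cv2.imread('pics/top0.png')
def blobs(img,lo,hi,box,mina):
    hsv=cv2.cvtColor(img,cv2.COLOR_BGR2HSV);m=cv2.inRange(hsv,lo,hi);mm=np.zeros_like(m);x0,y0,x1,y1=box;mm[y0:y1,x0:x1]=m[y0:y1,x0:x1]
    n,l,st,c=cv2.connectedComponentsWithStats(mm);return [(c[i].round(1).tolist(),int(st[i,4])) for i in range(1,n) if st[i,4]>=mina]
bx={'side':(270,220,345,335),'top':(300,195,410,275)}
for col,lo,hi in [('y',(20,110,60),(32,255,255)),('b',(108,120,40),(125,255,255))]:
  for n,I in (('side',S),('top',T)):
    for c,a in blobs(I,lo,hi,bx[n],10): print(col,n,c,a,onz(n,*c,12.5).round(1))
for n,I,b in (('side',S,(255,90,305,140)),('top',T,(180,165,250,230))):
    print('red',n,blobs(I,(0,150,80),(6,255,255),b,3)+blobs(I,(174,150,80),(180,255,255),b,3))
    print('orange',n,blobs(I,(7,160,80),(16,255,255),bx[n],3))
for n,I,b in (('side',S,(240,225,280,260)),('top',T,(335,250,370,285)),):
    print('redcap',n,blobs(I,(0,150,60),(6,255,255),b,3),blobs(I,(174,150,60),(180,255,255),b,3))
```

```text
y side [320.6, 239.1] 74 [562.9 -41.5  12.5]
y side [285.4, 242.8] 74 [473.8 -26.2  12.5]
y top [331.2, 210.5] 48 [562.4 -42.9  12.5]
y top [321.6, 237.5] 52 [472.3 -27.2  12.5]
b side [332.3, 309.8] 86 [ 529.6 -237.6   12.5]
b side [292.5, 314.6] 89 [ 440.4 -222.4   12.5]
red side [([288.6, 108.8], 20)]
orange side [([312.4, 245.0], 5), ([305.8, 261.8], 407)]
red top [([224.9, 179.3], 7)]
orange top [([340.4, 227.4], 27), ([353.6, 232.1], 26)]
redcap side [([253.8, 240.5], 144)] []
redcap top [([351.5, 267.9], 94)] []
```

Run:
```python
from h import *
# bottle cap top tri (centroids approx), z 185ish
x,e=tri([('side',253.8,238.5),('top',351.5,267.9)]);print('bottle cap',x,e)
y0=np.array([518,-34.5]);yd=np.array([.166,.986]);xd=np.array([.986,-.166])
def g(p): d=np.array(p[:2])-(y0-99*yd); return (d@xd).round(1),(d@yd).round(1)
print(g(x)); 
# cup rim: top view circle centre
for c,n in (((368,197),'top'),((354.5,247),'side')):
    p=onz(n,*c,100);print('cup',p,g(p))
p=onz('side',254,237,190);print(p,g(p));p=onz('top',351.8,268,190);print(p,g(p))
for n,c in (('top',(247.5,264)),('side',(221.5,175))): print('jar',onz(n,*c,110))
# extruder base (green) corners and red pointer
x,e=tri([('side',288.6,108.8),('top',224.9,179.3)]);print('ptr',x,e)
for k,c in dict(bl=(230+115/5,70+515/5),br=(230+335/5,70+512/5),tr=(230+338/5,70+320/5)).items(): 
    for z in (0,15): print(k,z,onz('side',*c,z).round(1))
# collar ellipse center top: approx
p=(170+180/4,165+125/4);
for z in (200,210):print('collar',onz('top',*p,z))
```

```text
bottle cap [ 391.125279   -121.7927416   189.22098301] [np.float64(1.2833544268388017), np.float64(1.2833544268387909)]
(np.float64(-110.6), np.float64(-8.2))
cup [ 605.82632918 -144.73229161  100.        ] (np.float64(104.9), np.float64(4.9))
cup [ 611.1503812  -146.25106341  100.        ] (np.float64(110.4), np.float64(4.3))
[ 393.54749961 -118.7093438   190.        ] (np.float64(-108.7), np.float64(-4.7))
[ 389.6954248  -122.53273812  190.        ] (np.float64(-111.9), np.float64(-9.1))
jar [353.26321058 165.52701273 110.        ]
jar [356.34359099 162.69403096 110.        ]
ptr [564.46415315 252.21599296 210.04792915] [np.float64(0.5744583902725401), np.float64(0.5744583902725072)]
bl 0 [446. 256.   0.]
bl 15 [444.7 241.   15. ]
br 0 [571.1 219.9   0. ]
br 15 [567.8 205.5  15. ]
tr 0 [618.8 387.1   0. ]
tr 15 [614.6 369.9  15. ]
collar [515.39228791 271.27206724 200.        ]
collar [513.79792601 267.96255014 210.        ]
```

Run:
```python
from h import *
for n in ('side','top'):
    M=P(n)['world_to_cam'];print(n,-M[:3,:3].T@M[:3,3])
s=cv2.imread('pics/side0.png');t=cv2.imread('pics/top0.png')
crop(s,215,75,335,180,6,'pics/a.png');crop((t.clip(0,127)*2),160,160,260,240,7,'pics/c.png')
```

```text
side [ 361.94122303 -679.12821202  931.9574368 ]
top [ 359.98667726  -51.31311728 1174.71979955]
```

View pics/a.png

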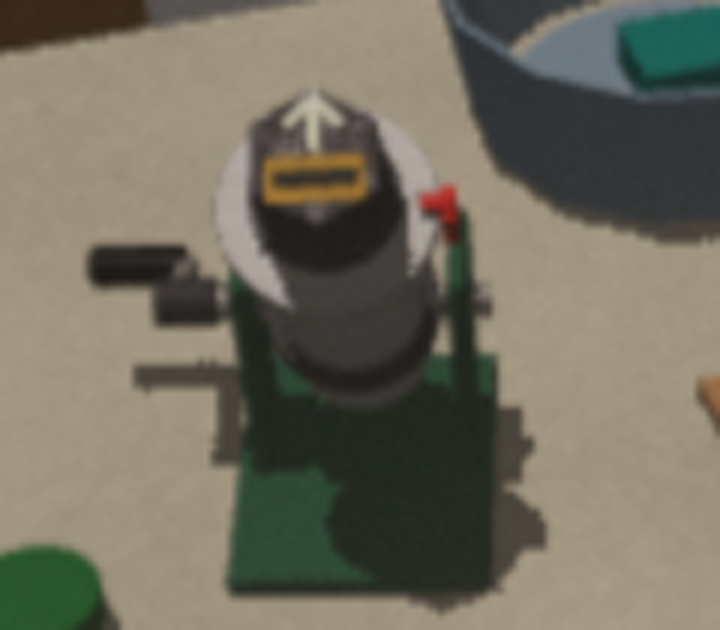

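View pics/c.png

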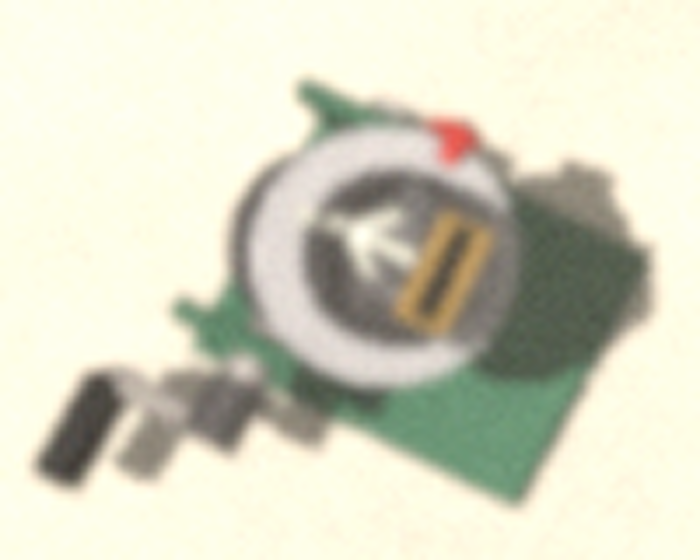

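Request:
apply_moves([
  {"x": -0.03, "y": -0.033, "hand": 1},
  {"x": -0.04, "y": -0.045},
  {"x": -0.04, "y": -0.045},
  {"x": -0.04, "y": -0.045},
  {"x": -0.04, "y": -0.045},
  {"x": -0.04, "y": -0.045},
  {"x": -0.04, "y": -0.045},
  {"x": -0.03, "y": -0.033},
])

```text
invalid input
```

Request:
apply_moves([
  {"az": 8.5},
  {"az": 8.5},
  {"az": 8.5},
  {"az": 8.5},
  {},
])

```text
invalid input
```

Run:
```python
from h import *
s=observe();p=P('wrist');I=imaging.read_camera('wrist')[:,:,::-1];cv2.imwrite('pics/w1.png',I)
print(s['clock'],s['q'].round(2),s['eef_pos'].round(1),rot().as_matrix().round(3))
print(proj('wrist',[507,-99.5,107],p))
```

```text
0.15 [ 1.03  0.48  0.02  1.56 -0.01  1.11 -0.08] [ 279.8 -613.8  230.5] [[ 0.415 -0.91  -0.001]
 [-0.91  -0.415  0.001]
 [-0.001  0.    -1.   ]]
[ 45.10406719 -93.39542801]
```

View pics/w1.png

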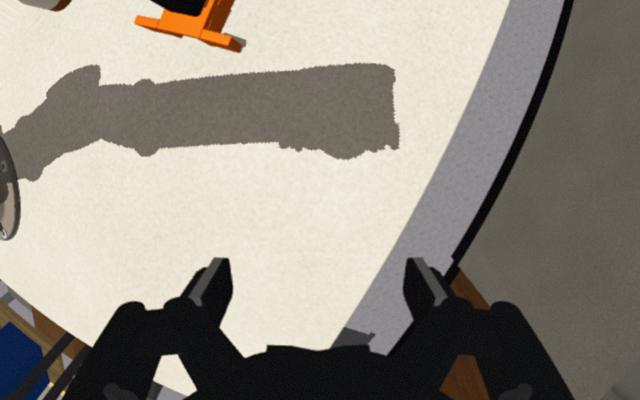

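Request:
apply_moves([
  {"ax": 0, "ay": 0, "az": 0, "x": -0.03, "y": -0.033, "z": 0, "hand": 1},
  {"ax": 0, "ay": 0, "az": 0, "x": -0.04, "y": -0.045, "z": 0, "hand": 1},
  {"ax": 0, "ay": 0, "az": 0, "x": -0.04, "y": -0.045, "z": 0, "hand": 1},
  {"ax": 0, "ay": 0, "az": 0, "x": -0.04, "y": -0.045, "z": 0, "hand": 1},
  {"ax": 0, "ay": 0, "az": 0, "x": -0.04, "y": -0.045, "z": 0, "hand": 1},
  {"ax": 0, "ay": 0, "az": 0, "x": -0.04, "y": -0.045, "z": 0, "hand": 1},
  {"ax": 0, "ay": 0, "az": 0, "x": -0.04, "y": -0.045, "z": 0, "hand": 1},
  {"ax": 0, "ay": 0, "az": 0, "x": -0.03, "y": -0.033, "z": 0, "hand": 1},
])

```text
clock: 1.2
eef_pos: [462.2, -199.1, 231.5]
tcp_rot: [-0.0, 0.842, -0.54, 0.0]
contact_force: [-0.2, 0.1, -0.1]
finger_gap: 85.2
```

Request:
apply_moves([
  {"ax": 0, "ay": 0, "az": 8.5, "x": -0.01, "y": -0.012, "z": 0, "hand": 1},
  {"ax": 0, "ay": 0, "az": 8.5, "x": 0, "y": 0, "z": 0, "hand": 1},
  {"ax": 0, "ay": 0, "az": 8.5, "x": 0, "y": 0, "z": 0, "hand": 1},
  {"ax": 0, "ay": 0, "az": 8.5, "x": 0, "y": 0, "z": 0, "hand": 1},
  {"ax": 0, "ay": 0, "az": 0, "x": 0, "y": 0, "z": 0, "hand": 1},
])

```text
clock: 1.82
eef_pos: [468.0, -187.7, 231.3]
tcp_rot: [-0.0, -0.647, 0.763, 0.0]
contact_force: [0.4, 0.5, 0.5]
finger_gap: 85.4
```

Run:
```python
from h import *
s=observe();p=P('wrist');I=imaging.read_camera('wrist')[:,:,::-1];cv2.imwrite('pics/w1.png',I)
print(s['clock'],s['q'].round(2),s['eef_pos'].round(1),rot().as_matrix().round(3))
print(proj('wrist',[507,-99.5,107],p));np.save('w1.npy',p['world_to_cam'])
```

```text
1.825 [ 0.37  0.2  -0.13  1.95  0.03  0.99 -1.51] [ 468.  -187.7  231.3] [[-0.162 -0.987 -0.   ]
 [-0.987  0.162 -0.   ]
 [ 0.     0.    -1.   ]]
[215.71720897 170.89273217]
```

View pics/w1.png

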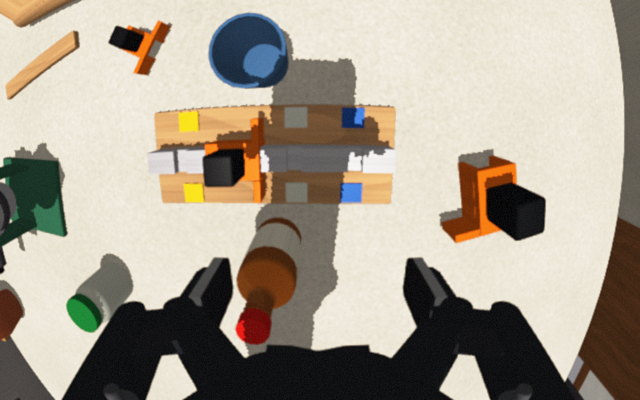

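Run:
```python
from h import *
I=cv2.imread('pics/w1.png');p=P('wrist')
crop(I,140,90,280,210,5,'pics/w1c.png')
hsv=cv2.cvtColor(I,cv2.COLOR_BGR2HSV)
for col,lo,hi,a0 in [('y',(22,110,60),(32,255,255),100),('b',(108,120,40),(125,255,255),100)]:
    m=cv2.inRange(hsv,lo,hi);m[:90]=0;m[215:]=0
    n,l,st,c=cv2.connectedComponentsWithStats(m)
    for i in range(1,n):
        if st[i,4]>a0: print(col,c[i].round(1),st[i,4],onz('wrist',*c[i],12.5,p).round(1))
```

```text
y [188.1 121.4] 395 [561.6 -41.9  12.5]
y [193.5 192.6] 348 [472.1 -26.9  12.5]
b [352.8 117.5] 421 [ 528.4 -238.7   12.5]
b [350.4 192.6] 345 [ 439.1 -223.2   12.5]
```

View pics/w1c.png

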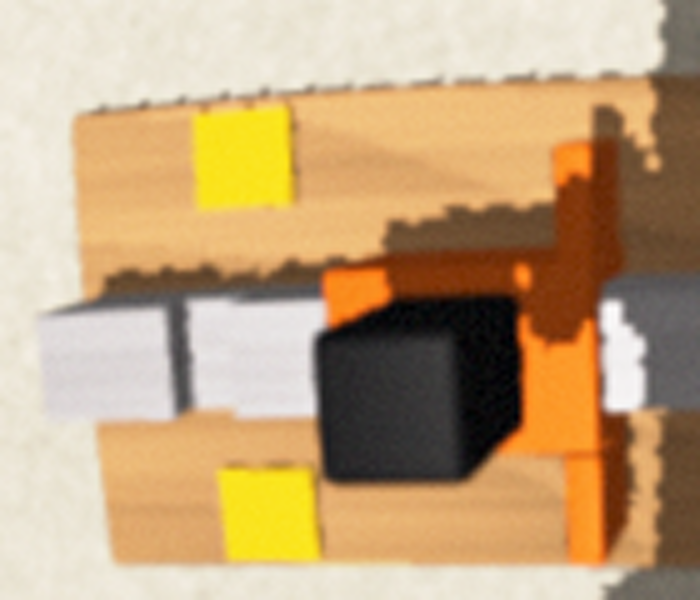

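Run:
```python
from h import *
print(onz('wrist',218,171.6,107)); print(np.array([517.5,-34.4])-66*np.array([.166,.986]))
s=observe(); m=rot().as_matrix(); print(m.T@(np.array([507,-99.5,s['eef_pos'][2]])-s['eef_pos']))
```

```text
[ 505.82024165 -101.46538064  107.        ]
[506.544 -99.476]
[-9.32991748e+01 -2.41879417e+01 -5.12385378e-03]
```

Request:
apply_moves([
  {"ax": 0, "ay": 0, "az": 0, "x": -0.047, "y": -0.012, "z": 0, "hand": 1},
  {"ax": 0, "ay": 0, "az": 0, "x": -0.0457, "y": -0.0118, "z": 0, "hand": 1},
  {"ax": 0, "ay": 0, "az": 0, "x": 0, "y": 0, "z": 0.04, "hand": 1},
  {"ax": 0, "ay": 0, "az": 0, "x": 0, "y": 0, "z": 0.05, "hand": 1},
  {"ax": 0, "ay": 0, "az": 0, "x": 0, "y": 0, "z": 0.02, "hand": 1},
  {"ax": 0, "ay": 0, "az": 0, "x": 0, "y": 0, "z": 0, "hand": 1},
])

```text
clock: 2.62
eef_pos: [505.6, -100.1, 119.9]
tcp_rot: [-0.001, -0.647, 0.762, 0.001]
contact_force: [-0.4, -0.3, -0.2]
finger_gap: 85.3
```

Run:
```python
from h import *
s=observe();I=imaging.read_camera('wrist')[:,:,::-1];cv2.imwrite('pics/w2.png',I)
cv2.imwrite('pics/s2.png',imaging.read_camera('side')[:,:,::-1])
crop(cv2.imread('pics/s2.png'),230,170,390,330,4,'pics/s2c.png')
print(s['eef_pos'].round(1),s['q'].round(2),(rot().as_matrix()).round(3))
```

```text
[ 505.6 -100.1  119.9] [ 0.22  0.37 -0.18  2.02  0.09  0.76 -1.75] [[-0.164 -0.987  0.001]
 [-0.987  0.164 -0.   ]
 [-0.    -0.001 -1.   ]]
```

View pics/w2.png

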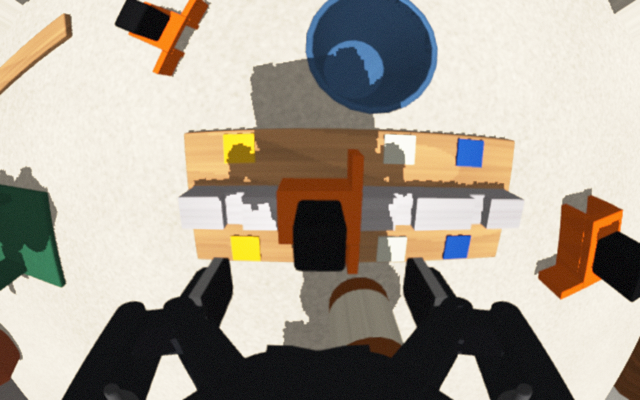

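View pics/s2c.png

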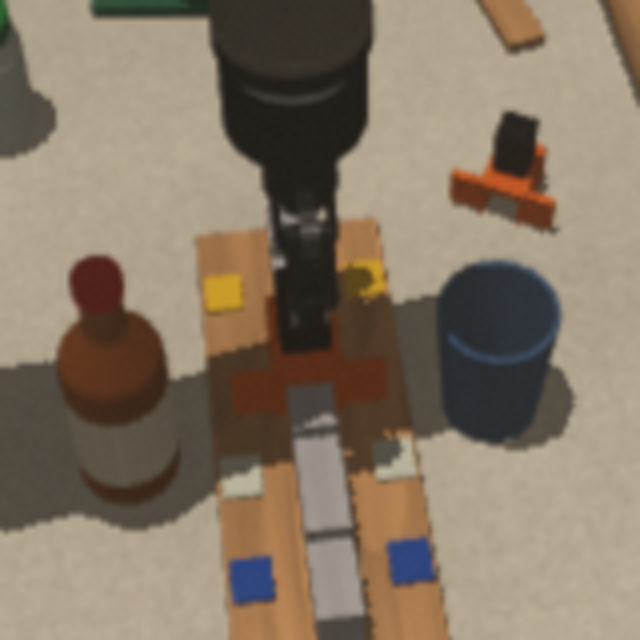

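Run:
```python
from h import *
M=P('wrist')['world_to_cam'];c=-M[:3,:3].T@M[:3,3];print(c, rot().as_matrix().T@(c-observe()['eef_pos']))
```

```text
[ 583.00518363 -112.16065765  265.85155166] [  -0.68253955  -76.63284206 -143.74795217]
```

Request:
apply_moves([
  {"ax": 0, "ay": 0, "az": 0, "x": 0, "y": 0, "z": 0.03, "hand": 1},
  {"ax": 0, "ay": 0, "az": 0, "x": 0, "y": -0.001, "z": 0.022, "hand": 1},
  {"ax": 0, "ay": 0, "az": 0, "x": 0, "y": 0, "z": 0, "hand": 1},
  {"ax": 0, "ay": 0, "az": 0, "x": 0, "y": 0, "z": 0, "hand": -0.2},
  {"ax": 0, "ay": 0, "az": 0, "x": 0, "y": 0, "z": 0, "hand": -1},
  {"ax": 0, "ay": 0, "az": 0, "x": 0, "y": 0, "z": 0, "hand": -1},
  {"ax": 0, "ay": 0, "az": 0, "x": 0, "y": 0, "z": 0, "hand": -1},
  {"ax": 0, "ay": 0, "az": 0, "x": 0, "y": 0, "z": 0, "hand": -1},
], squeeze=40)

```text
clock: 3.72
eef_pos: [508.6, -100.5, 70.2]
tcp_rot: [0.0, -0.646, 0.763, -0.001]
contact_force: [-0.5, -0.4, 7.1]
finger_gap: 29.8
```

Request:
apply_moves([
  {"ax": 0, "ay": 0, "az": 0, "x": 0, "y": 0, "z": -0.006, "hand": -1},
  {"ax": 0, "ay": 0, "az": 0, "x": 0, "y": 0, "z": -0.006, "hand": -1},
  {"ax": 0, "ay": 0, "az": 0, "x": 0, "y": 0, "z": -0.005, "hand": -1},
  {"ax": 0, "ay": 0, "az": 0, "x": 0, "y": 0, "z": 0, "hand": -1},
])

```text
clock: 4.22
eef_pos: [508.1, -100.4, 86.8]
tcp_rot: [0.0, -0.646, 0.763, -0.0]
contact_force: [0.5, -0.2, -1.5]
finger_gap: 29.7
```

Run:
```python
from h import *
s=observe();I=imaging.read_camera('wrist')[:,:,::-1];cv2.imwrite('pics/w3.png',I)
cv2.imwrite('pics/s3.png',imaging.read_camera('side')[:,:,::-1])
crop(cv2.imread('pics/s3.png'),230,190,390,340,4,'pics/s3c.png')
print(s['eef_pos'].round(1),s['contact_force'],s['q'].round(2),(rot().as_matrix()).round(3))
```

```text
[ 508.1 -100.4   86.8] [ 0.45705919 -0.23534354 -1.49219557] [ 0.22  0.42 -0.17  2.04  0.11  0.69 -1.77] [[-0.165 -0.986 -0.   ]
 [-0.986  0.165 -0.   ]
 [ 0.     0.    -1.   ]]
```

View pics/w3.png

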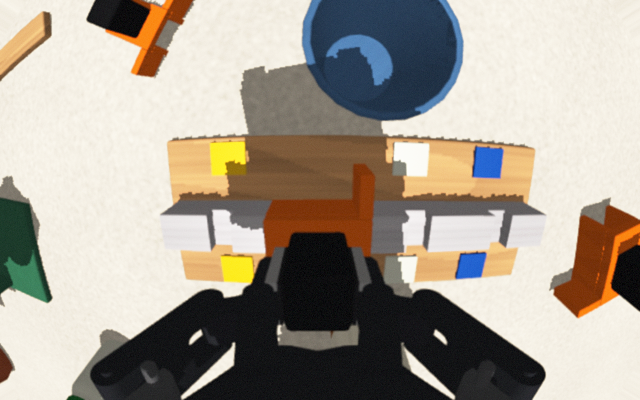

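View pics/s3c.png

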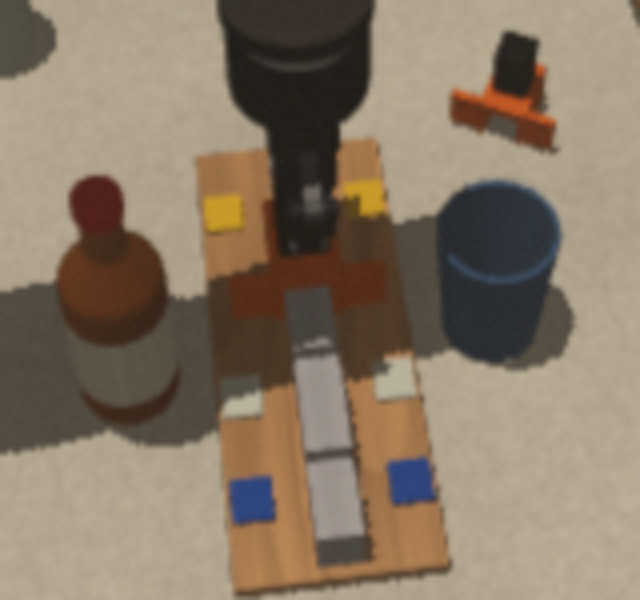

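Request:
apply_moves([
  {"ax": 0, "ay": 0, "az": 0, "x": -0.008, "y": 0, "z": 0, "hand": -1},
  {"ax": 0, "ay": 0, "az": 0, "x": -0.012, "y": 0, "z": 0, "hand": -1},
  {"ax": 0, "ay": 0, "az": 0, "x": -0.013, "y": 0, "z": 0, "hand": -1},
  {"ax": 0, "ay": 0, "az": 0, "x": -0.013, "y": 0, "z": 0, "hand": -1},
  {"ax": 0, "ay": 0, "az": 0, "x": -0.012, "y": 0, "z": 0, "hand": -1},
  {"ax": 0, "ay": 0, "az": 0, "x": -0.008, "y": 0, "z": 0, "hand": -1},
  {"ax": 0, "ay": 0, "az": 0, "x": 0, "y": 0, "z": 0, "hand": -1},
])

```text
clock: 5.2
eef_pos: [518.9, -34.5, 86.3]
tcp_rot: [0.0, -0.647, 0.763, 0.0]
contact_force: [-0.2, -0.3, -2.3]
finger_gap: 29.7
```

Run:
```python
from h import *
s=observe();I=imaging.read_camera('wrist')[:,:,::-1];cv2.imwrite('pics/w4.png',I)
cv2.imwrite('pics/s3.png',imaging.read_camera('side')[:,:,::-1])
crop(cv2.imread('pics/s3.png'),230,190,390,340,4,'pics/s4c.png')
print(s['eef_pos'].round(1),s['contact_force'],s['q'].round(2),(rot().as_matrix()).round(3))
```

```text
[518.9 -34.5  86.3] [-0.17854484 -0.3253569  -2.2964726 ] [ 0.1   0.43 -0.19  2.04  0.12  0.69 -1.9 ] [[-0.165 -0.986 -0.   ]
 [-0.986  0.165 -0.   ]
 [ 0.     0.    -1.   ]]
```

View pics/w4.png

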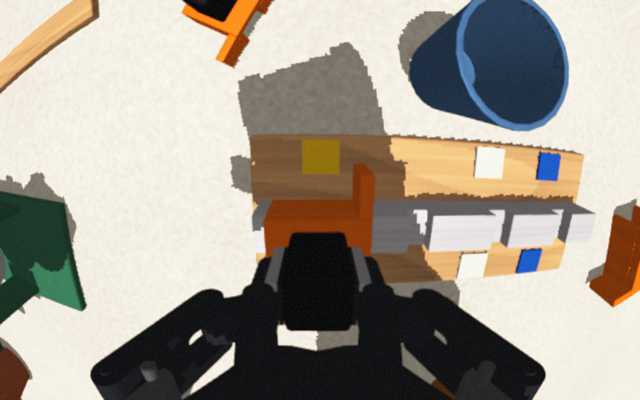

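Request:
apply_moves([
  {"ax": 0, "ay": 0, "az": 0, "x": 0, "y": 0, "z": 0.005, "hand": -1},
  {"ax": 0, "ay": 0, "az": 0, "x": 0, "y": 0, "z": 0.005, "hand": -1},
  {"ax": 0, "ay": 0, "az": 0, "x": 0, "y": 0, "z": 0.004, "hand": -1},
  {"ax": 0, "ay": 0, "az": 0, "x": 0, "y": 0, "z": 0.002, "hand": -1},
  {"ax": 0, "ay": 0, "az": 0, "x": 0, "y": 0, "z": 0, "hand": -1},
])

```text
clock: 5.92
eef_pos: [518.8, -35.3, 70.3]
tcp_rot: [0.0, -0.646, 0.763, -0.0]
contact_force: [-0.8, 0.3, -1.9]
finger_gap: 29.5
```

Request:
apply_moves([
  {"ax": 0, "ay": 0, "az": 0, "x": 0, "y": 0, "z": 0, "hand": -0.1},
  {"ax": 0, "ay": 0, "az": 0, "x": 0, "y": 0, "z": 0, "hand": 0.3},
  {"ax": 0, "ay": 0, "az": 0, "x": 0, "y": 0, "z": 0, "hand": 1},
  {"ax": 0, "ay": 0, "az": 0, "x": 0, "y": 0, "z": 0, "hand": 1},
  {"ax": 0, "ay": 0, "az": 0, "x": 0, "y": 0, "z": 0, "hand": 1},
  {"ax": 0, "ay": 0, "az": 0, "x": 0, "y": 0, "z": -0.03, "hand": 1},
  {"ax": 0, "ay": 0, "az": 0, "x": 0, "y": 0, "z": -0.05, "hand": 1},
  {"ax": 0, "ay": 0, "az": 0, "x": 0, "y": 0, "z": -0.05, "hand": 1},
])

```text
clock: 6.92
eef_pos: [518.3, -35.3, 201.6]
tcp_rot: [-0.0, -0.646, 0.763, 0.0]
contact_force: [0.0, 0.3, 0.6]
finger_gap: 85.5
```

Request:
apply_moves([
  {"ax": 0, "ay": 0, "az": 0, "x": 0, "y": 0, "z": -0.06, "hand": 1},
  {"ax": 0, "ay": 0, "az": 0, "x": 0, "y": 0, "z": -0.06, "hand": 1},
  {"ax": 0, "ay": 0, "az": 0, "x": 0, "y": 0, "z": -0.06, "hand": 1},
  {"ax": 0, "ay": 0, "az": 0, "x": 0, "y": 0, "z": -0.06, "hand": 1},
  {"ax": 0, "ay": 0, "az": 0, "x": 0, "y": 0, "z": 0, "hand": 1},
])

```text
clock: 7.55
eef_pos: [520.5, -35.1, 445.6]
tcp_rot: [0.004, -0.646, 0.763, -0.003]
contact_force: [-0.5, 0.2, 0.3]
finger_gap: 85.8
```

Run:
```python
from h import *
s=observe();p=P('wrist');I=imaging.read_camera('wrist')[:,:,::-1];cv2.imwrite('pics/w5.png',I)
cv2.imwrite('pics/s3.png',imaging.read_camera('side')[:,:,::-1])
crop(cv2.imread('pics/s3.png'),230,170,390,310,4,'pics/s5c.png')
print(s['eef_pos'].round(1),s['contact_force'],s['q'].round(2),(rot().as_matrix()).round(3))
print('expected grip top',proj('wrist',[517.5,-34.4,107],p))
```

```text
[520.5 -35.1 445.6] [-0.47708756  0.18170613  0.31068197] [ 0.13  0.09 -0.2   1.59  0.02  1.45 -1.81] [[-0.165 -0.986  0.001]
 [-0.986  0.165 -0.   ]
 [ 0.    -0.001 -1.   ]]
expected grip top [317.91592936 162.41391595]
```

View pics/w5.png

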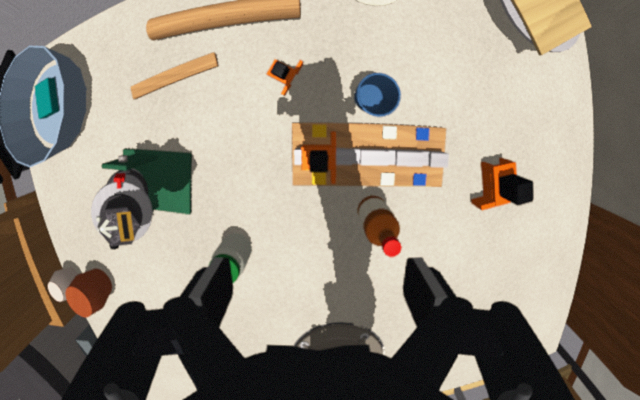

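View pics/s5c.png

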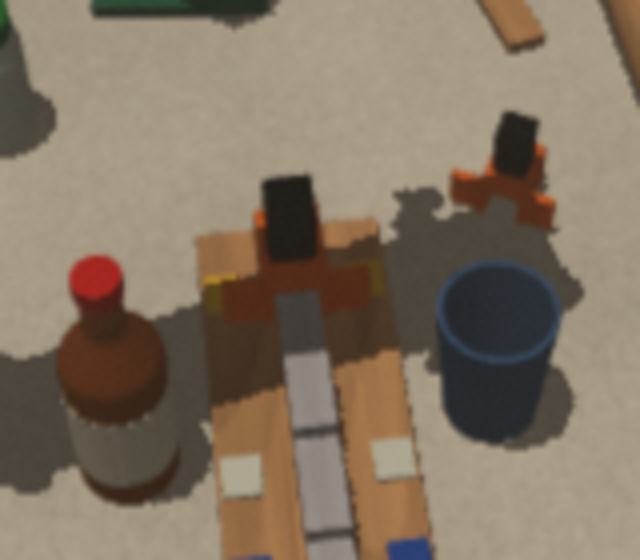

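```bash
cat >> h.py <<'E'
def body(yawdeg):
    a=np.radians(yawdeg); xb=np.array([np.cos(a),np.sin(a),0]); yb=np.array([-np.sin(a),np.cos(a),0]);z=np.array([0,0,1.])
    xp=np.cos(np.pi/6)*xb+.5*z; zp=-.5*xb+np.cos(np.pi/6)*z
    return xb,yb,xp,zp
def toolrot(yawdeg,A):
    xb,yb,xp,zp=body(yawdeg);A=np.radians(A); tx=np.cos(A)*xp+np.sin(A)*yb; tz=-zp
    return R.from_matrix(np.c_[tx,np.cross(tz,tx),tz])
def delta(yawdeg,A): 
    return np.degrees((rot().inv()*toolrot(yawdeg,A)).as_rotvec())
def shift(X): return rot().as_matrix().T@(np.array(X)-observe()['eef_pos'])
E
python3 - <<'E'
from h import *
for A in (39,-21): 
    d=delta(73.9,A);print(A,d,np.linalg.norm(d))
xb,yb,xp,zp=body(73.9);print(np.array([512,250,239])+150*zp)
E
```

```text
39 [-36.8675522  -15.44848692 143.28177385] 148.753281882914
-21 [  40.45433418   -5.15721625 -147.81454105] 153.33717285321202
[491.201401   177.94156344 368.90381057]
```

Request:
apply_moves([
  {"ax": 2.7, "ay": -0.34, "az": -9.85, "x": 0, "y": 0, "z": 0, "hand": 1},
  {"ax": 2.7, "ay": -0.34, "az": -9.85, "x": 0, "y": 0, "z": 0, "hand": 1},
  {"ax": 2.7, "ay": -0.34, "az": -9.85, "x": 0, "y": 0, "z": 0, "hand": 1},
  {"ax": 2.7, "ay": -0.34, "az": -9.85, "x": 0, "y": 0, "z": 0, "hand": 1},
  {"ax": 2.7, "ay": -0.34, "az": -9.85, "x": 0, "y": 0, "z": 0, "hand": 1},
  {"ax": 2.7, "ay": -0.34, "az": -9.85, "x": 0, "y": 0, "z": 0, "hand": 1},
  {"ax": 2.7, "ay": -0.34, "az": -9.85, "x": 0, "y": 0, "z": 0, "hand": 1},
  {"ax": 2.7, "ay": -0.34, "az": -9.85, "x": 0, "y": 0, "z": 0, "hand": 1},
])

```text
clock: 8.65
eef_pos: [517.7, -35.2, 438.0]
tcp_rot: [-0.129, 0.971, -0.167, 0.117]
contact_force: [0.3, 0.2, -0.3]
finger_gap: 85.4
```

Request:
apply_moves([
  {"ax": 2.7, "ay": -0.34, "az": -9.85, "x": 0, "y": 0, "z": 0, "hand": 1},
  {"ax": 2.7, "ay": -0.34, "az": -9.85, "x": 0, "y": 0, "z": 0, "hand": 1},
  {"ax": 2.7, "ay": -0.34, "az": -9.85, "x": 0, "y": 0, "z": 0, "hand": 1},
  {"ax": 2.7, "ay": -0.34, "az": -9.85, "x": 0, "y": 0, "z": 0, "hand": 1},
  {"ax": 2.7, "ay": -0.34, "az": -9.85, "x": 0, "y": 0, "z": 0, "hand": 1},
  {"ax": 2.7, "ay": -0.34, "az": -9.85, "x": 0, "y": 0, "z": 0, "hand": 1},
  {"ax": 2.7, "ay": -0.34, "az": -9.85, "x": 0, "y": 0, "z": 0, "hand": 1},
  {"ax": 0, "ay": 0, "az": 0, "x": 0, "y": 0, "z": 0, "hand": 1},
])

```text
clock: 9.65
eef_pos: [518.4, -35.6, 437.8]
tcp_rot: [-0.192, 0.866, 0.428, 0.174]
contact_force: [-0.8, -0.2, -0.1]
finger_gap: 85.2
```

Run:
```python
from h import *
s=observe();p=P('wrist');I=imaging.read_camera('wrist')[:,:,::-1];cv2.imwrite('pics/w6.png',I)
print(s['eef_pos'].round(1),s['contact_force'],s['q'].round(2),(rot().as_matrix()).round(3))
print(delta(73.9,-21),shift([491,178,390]))
```

```text
[518.4 -35.6 437.8] [-0.77525691 -0.22664624 -0.0598649 ] [ 0.3   0.09 -0.04  1.71 -0.53  1.37  1.3 ] [[ 0.574  0.807  0.137]
 [ 0.674 -0.561  0.481]
 [ 0.465 -0.184 -0.866]]
[-0.0878482   0.02925555 -0.38510359] [ 105.57107507 -132.86195853  140.77768948]
```

View pics/w6.png

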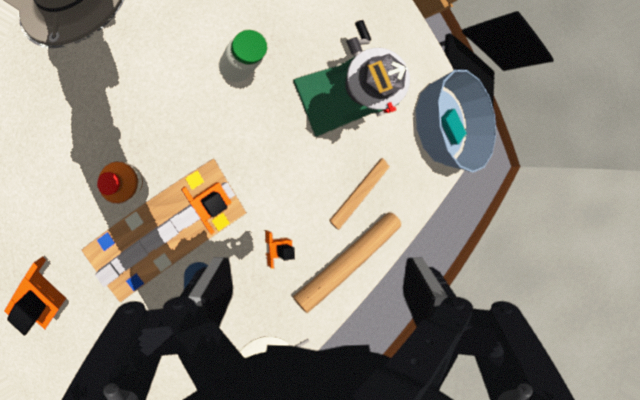

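Request:
apply_moves([
  {"ax": 0, "ay": 0, "az": 0, "x": 0.0211, "y": -0.0266, "z": 0.0281, "hand": 1},
  {"ax": 0, "ay": 0, "az": 0, "x": 0.0211, "y": -0.0266, "z": 0.0281, "hand": 1},
  {"ax": 0, "ay": 0, "az": 0, "x": 0.0211, "y": -0.0266, "z": 0.0281, "hand": 1},
  {"ax": 0, "ay": 0, "az": 0, "x": 0.0211, "y": -0.0266, "z": 0.0281, "hand": 1},
  {"ax": 0, "ay": 0, "az": 0, "x": 0.0211, "y": -0.0266, "z": 0.0281, "hand": 1},
  {"ax": 0, "ay": 0, "az": 0, "x": 0, "y": 0, "z": 0, "hand": 1},
  {"ax": 0, "ay": 0, "az": 0, "x": 0, "y": 0, "z": 0, "hand": 1},
])

```text
clock: 10.58
eef_pos: [490.4, 177.2, 391.6]
tcp_rot: [-0.191, 0.866, 0.429, 0.175]
contact_force: [-0.4, -0.3, 0.3]
finger_gap: 85.6
```

Run:
```python
from h import *
s=observe();p=P('wrist');I=imaging.read_camera('wrist')[:,:,::-1];cv2.imwrite('pics/w7.png',I)
print(s['eef_pos'].round(1),s['contact_force'],s['q'].round(2),delta(73.9,-21))
print(proj('wrist',[564.5,252,210],p),proj('wrist',[512,250,239],p))
crop(I,200,120,440,300,3,'pics/w7c.png')
```

```text
[490.4 177.2 391.6] [-0.42370307 -0.31603265  0.3304584 ] [ 0.07  0.   -0.25  1.9  -0.54  1.05  0.96] [ 0.09333575 -0.04794367 -0.21953236]
[323.83963163 218.95671241] [307.64048782 188.17869561]
```

View pics/w7.png

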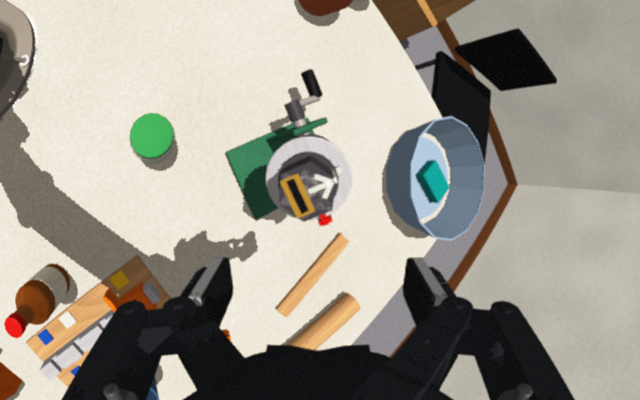

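View pics/w7c.png

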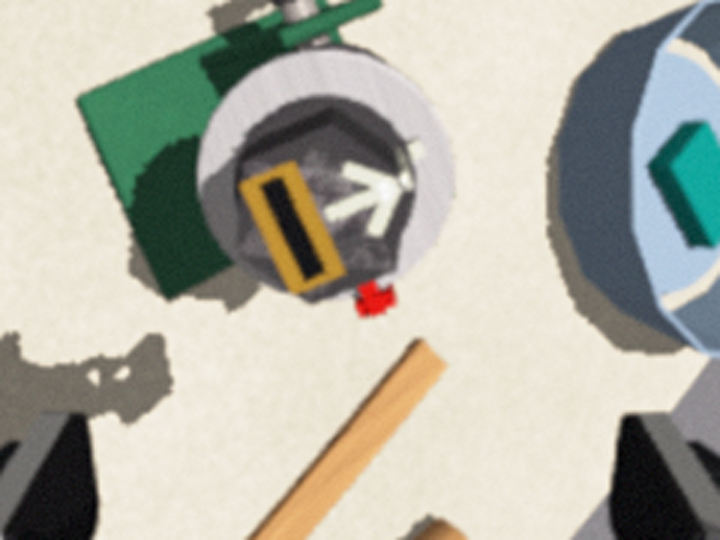

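Run:
```python
from h import *
I=cv2.imread('pics/w7.png');crop(cv2.convertScaleAbs(I,alpha=1.5,beta=20),260,130,360,230,7,'pics/w7d.png')
p=P('wrist')
def px(c,k=3,x0=200,y0=120): return (c[0]/k+x0-.5+.5/k, c[1]/k+y0-.5+.5/k)
a=onz('wrist',*px((78,100)),15,p);b=onz('wrist',*px((168,298)),15,p);c=onz('wrist',*px((215,45)),15,p)
d=a-b;print('y edge',d,np.degrees(np.arctan2(d[1],d[0]))-90,np.linalg.norm(d)); d=c-a;print('x',d,np.degrees(np.arctan2(d[1],d[0])))
```

```text
y edge [-120.08621877   34.52848267    0.        ] 73.95842843478158 124.95165486664347
x [27.2968719  83.37483878  0.        ] 71.87158452307834
```

View pics/w7d.png

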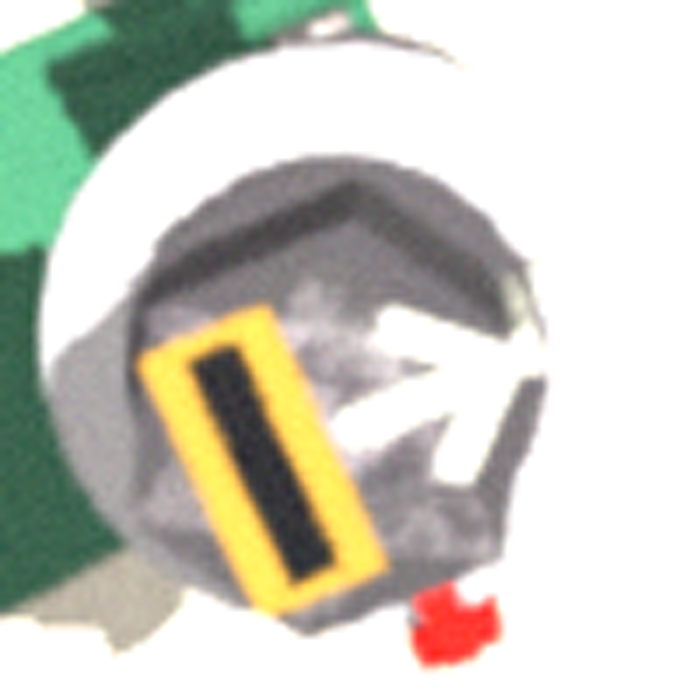

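```bash
cat > m.py <<'E'
from h import *
from scipy.optimize import least_squares
xb,yb,xp,zp=body(73.9)
def onplane(u,v,p,pt,n):
    o,d=ray('wrist',u,v,p); return o+d*((pt-o)@n)/(d@n)
def circ(pts):
    A=np.c_[2*pts,np.ones(len(pts))];s=np.linalg.lstsq(A,(pts**2).sum(1),rcond=None)[0];return s[:2],np.sqrt(s[2]+s[:2]@s[:2])
E
python3 - <<'E'
from m import *
p=P('wrist')
q=lambda c:(c[0]/7+260-.5,c[1]/7+130-.5)
edge=[(40,340),(50,250),(95,160),(185,80),(265,45),(60,420),(105,515),(155,575)]
for h in (204,207,210,213):
    c0=np.array([517,266,h]);W=[onplane(*q(c),p,c0,zp) for c in edge]
    L=np.array([[(w-c0)@xp,(w-c0)@yb] for w in W]);c,r=circ(L);C=c0+c[0]*xp+c[1]*yb;print(h,C.round(1),r.round(1))
    r=onplane(*q((455,628)),p,C,zp)-C; print('  ptr',r@xp,r@yb)
    F0=C+53.5*zp
    for c in [(350,210),(150,300),(140,520),(310,630),(500,560),(530,345),(330,428),(545,345)]:
        w=onplane(*q(c),p,F0,zp)-F0;x,y=w@xp,w@yb;print('   ',c,round(x,1),round(y,1),round(np.hypot(x,y),1),round(np.degrees(np.arctan2(y,x)),1))
E
```

```text
204 [517.8 269.6 206.1] 52.3
  ptr -1.8194629648161216 -53.061763904136
    (350, 210) 12.7 29.1 31.7 66.5
    (150, 300) -18.4 27.5 33.1 123.7
    (140, 520) -32.5 -2.0 32.6 -176.6
    (310, 630) -15.8 -26.7 31.0 -120.6
    (500, 560) 14.1 -26.6 30.1 -62.1
    (530, 345) 29.3 1.9 29.3 3.7
    (330, 428) -1.6 0.8 1.8 153.0
    (545, 345) 31.3 1.1 31.3 2.0
207 [517.  268.8 208.5] 51.9
  ptr -1.8060444847712764 -52.670435125335324
    (350, 210) 12.6 28.9 31.5 66.4
    (150, 300) -18.1 27.3 32.8 123.6
    (140, 520) -32.2 -1.8 32.2 -176.7
    (310, 630) -15.6 -26.3 30.6 -120.7
    (500, 560) 14.0 -26.3 29.8 -62.0
    (530, 345) 29.1 2.0 29.1 3.9
    (330, 428) -1.5 0.9 1.8 149.5
    (545, 345) 31.0 1.2 31.1 2.2
210 [516.2 267.9 210.9] 51.5
  ptr -1.7926260047264158 -52.279106346535116
    (350, 210) 12.5 28.7 31.4 66.4
    (150, 300) -17.9 27.2 32.6 123.4
    (140, 520) -31.8 -1.7 31.9 -176.9
    (310, 630) -15.4 -26.0 30.2 -120.7
    (500, 560) 13.9 -25.9 29.4 -61.8
    (530, 345) 28.9 2.0 28.9 4.0
    (330, 428) -1.5 1.0 1.8 146.0
    (545, 345) 30.8 1.3 30.8 2.4
213 [515.4 267.  213.3] 51.1
  ptr -1.7792075246811574 -51.887777567734105
    (350, 210) 12.5 28.6 31.2 66.4
    (150, 300) -17.7 27.1 32.3 123.2
    (140, 520) -31.5 -1.6 31.5 -177.1
    (310, 630) -15.2 -25.7 29.8 -120.7
    (500, 560) 13.8 -25.6 29.1 -61.6
    (530, 345) 28.7 2.1 28.7 4.2
    (330, 428) -1.4 1.1 1.8 142.5
    (545, 345) 30.6 1.4 30.6 2.6
```

Run:
```python
from m import *
print(delta(73.9,-27)); m=toolrot(73.9,-27).as_matrix(); print(m.T@(np.array([513.3,258.9,225.7])-observe()['eef_pos']))
```

```text
[ 0.09073708 -0.05278513  5.78046596]
[ -8.72556944   3.09941194 186.46771481]
```

Request:
apply_moves([
  {"ax": 0.1, "ay": 0, "az": 5.8, "x": 0, "y": 0, "z": 0, "hand": 1},
  {"ax": 0, "ay": 0, "az": 0, "x": -0.0087, "y": 0.0031, "z": 0.02, "hand": 1},
  {"ax": 0, "ay": 0, "az": 0, "x": 0, "y": 0, "z": 0.04, "hand": 1},
  {"ax": 0, "ay": 0, "az": 0, "x": 0, "y": 0, "z": 0.04, "hand": 1},
  {"ax": 0, "ay": 0, "az": 0, "x": 0, "y": 0, "z": 0.02, "hand": 1},
  {"ax": 0, "ay": 0, "az": 0, "x": 0, "y": 0, "z": 0, "hand": 1},
])

```text
clock: 11.38
eef_pos: [503.5, 227.5, 282.1]
tcp_rot: [-0.2, 0.886, 0.385, 0.164]
contact_force: [0.3, -0.8, 0.5]
finger_gap: 85.2
```

Run:
```python
from m import *
s=observe();p=P('wrist');I=imaging.read_camera('wrist')[:,:,::-1];cv2.imwrite('pics/w8.png',I)
print(s['eef_pos'].round(1),s['contact_force'],s['q'].round(2),delta(73.9,-27),shift([513.3,258.9,225.7]))
```

```text
[503.5 227.5 282.1] [ 0.30992997 -0.84290459  0.53836178] [ 0.    0.14 -0.31  2.01 -0.57  0.78  0.89] [-0.06370628 -0.02466215  0.00614273] [-0.2994647   0.12294734 66.35981791]
```

View pics/w8.png

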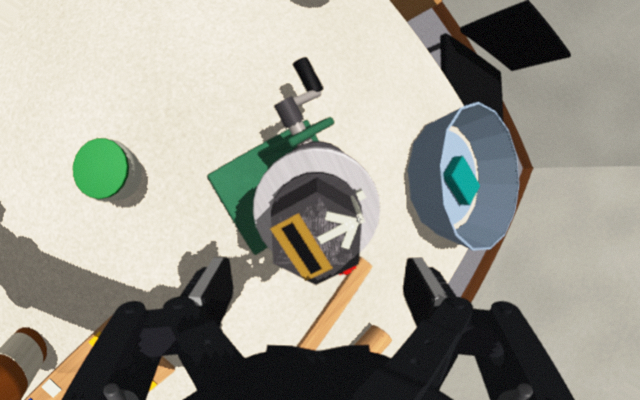

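Request:
apply_moves([
  {"ax": 0, "ay": 0, "az": 0, "x": 0, "y": 0, "z": 0.03, "hand": 1},
  {"ax": 0, "ay": 0, "az": 0, "x": 0, "y": 0, "z": 0.026, "hand": 1},
  {"ax": 0, "ay": 0, "az": 0, "x": 0, "y": 0, "z": 0.01, "hand": 1},
  {"ax": 0, "ay": 0, "az": 0, "x": 0, "y": 0, "z": 0, "hand": 1},
])

```text
clock: 11.92
eef_pos: [513.4, 259.6, 226.8]
tcp_rot: [-0.2, 0.886, 0.385, 0.165]
contact_force: [-0.3, -0.7, 0.3]
finger_gap: 85.3
```

Run:
```python
from m import *
s=observe();p=P('wrist');I=imaging.read_camera('wrist')[:,:,::-1];cv2.imwrite('pics/w9.png',I)
print(s['eef_pos'].round(1),s['contact_force'],s['q'].round(2),delta(73.9,-27),shift([513.3,258.9,225.7]))
```

```text
[513.4 259.6 226.8] [-0.26613557 -0.71856558  0.27155909] [-0.04  0.24 -0.34  2.04 -0.59  0.63  0.89] [-0.03100486 -0.09759875  0.1100615 ] [-1.27630322  0.48008095  0.97010502]
```

View pics/w9.png

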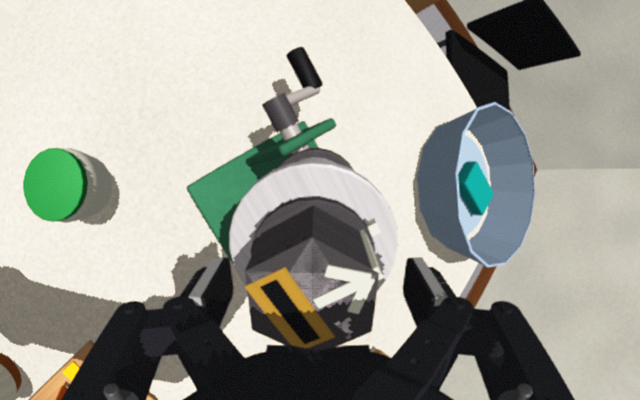

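Request:
apply_moves([
  {"ax": 0, "ay": 0, "az": 0, "x": -0.0015, "y": 0, "z": 0, "hand": 0.5},
  {"ax": 0, "ay": 0, "az": 0, "x": 0, "y": 0, "z": 0, "hand": 0},
  {"ax": 0, "ay": 0, "az": 0, "x": 0, "y": 0, "z": 0, "hand": -0.5},
  {"ax": 0, "ay": 0, "az": 0, "x": 0, "y": 0, "z": 0, "hand": -0.5},
  {"ax": 0, "ay": 0, "az": 0, "x": 0, "y": 0, "z": 0, "hand": -1},
  {"ax": 0, "ay": 0, "az": 0, "x": 0, "y": 0, "z": 0, "hand": -1},
], squeeze=60)

```text
clock: 12.72
eef_pos: [511.8, 258.1, 226.2]
tcp_rot: [-0.2, 0.886, 0.385, 0.165]
contact_force: [-4.5, -6.5, 7.4]
finger_gap: 52.9
```

Run:
```python
from m import *
s=observe();p=P('wrist');I=imaging.read_camera('wrist')[:,:,::-1];cv2.imwrite('pics/w10.png',I)
print(s['eef_pos'].round(1),s['contact_force'],s['wrist_torque'],s['q'].round(2),delta(73.9,-27))
```

```text
[511.8 258.1 226.2] [-4.54725033 -6.50587687  7.36713861] [-0.72749087  0.84381596  0.17263167] [-0.04  0.23 -0.34  2.05 -0.59  0.63  0.9 ] [-0.05581739 -0.02556666  0.0929282 ]
```

View pics/w10.png

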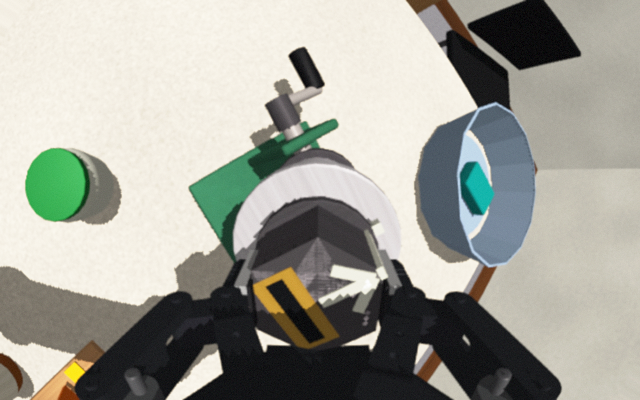

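Request:
apply_moves([
  {"ax": 0, "ay": 0, "az": 4, "x": 0, "y": 0, "z": 0.0001, "hand": -1},
  {"ax": 0, "ay": 0, "az": 6, "x": 0, "y": 0, "z": 0.0001, "hand": -1},
  {"ax": 0, "ay": 0, "az": 6, "x": 0, "y": 0, "z": 0.0001, "hand": -1},
  {"ax": 0, "ay": 0, "az": 6, "x": 0, "y": 0, "z": 0.0001, "hand": -1},
  {"ax": 0, "ay": 0, "az": 6, "x": 0, "y": 0, "z": 0.0001, "hand": -1},
  {"ax": 0, "ay": 0, "az": 2, "x": 0, "y": 0, "z": 0, "hand": -1},
  {"ax": 0, "ay": 0, "az": 0, "x": 0, "y": 0, "z": 0, "hand": -1},
])

```text
clock: 13.65
eef_pos: [512.4, 258.5, 226.0]
tcp_rot: [-0.236, 0.955, 0.143, 0.108]
contact_force: [-2.4, -3.9, 5.5]
finger_gap: 53.2
```

Run:
```python
from m import *
s=observe();p=P('wrist');I=imaging.read_camera('wrist')[:,:,::-1];cv2.imwrite('pics/w11.png',I)
print(s['eef_pos'].round(1),s['contact_force'],s['wrist_torque'],s['q'].round(2),delta(73.9,-57))
```

```text
[512.4 258.5 226. ] [-2.41644308 -3.89668266  5.495143  ] [-0.73086492  0.40308492  0.12681445] [-0.12  0.23 -0.25  2.05 -0.63  0.64  0.4 ] [-0.05282282 -0.05860533  0.11488254]
```

View pics/w11.png

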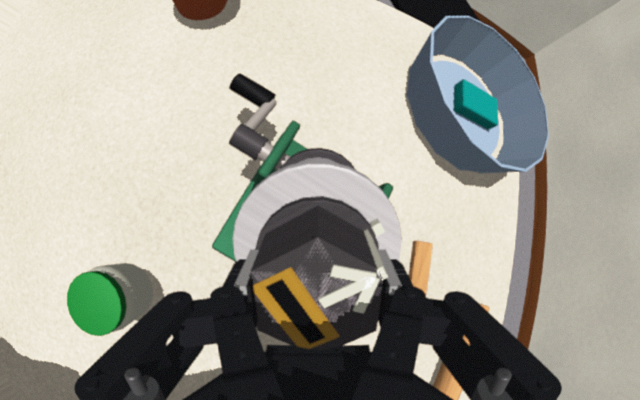

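Request:
apply_moves([
  {"ax": 0, "ay": 0, "az": 4, "x": 0, "y": 0, "z": 0.0001, "hand": -1},
  {"ax": 0, "ay": 0, "az": 7, "x": 0, "y": 0, "z": 0.0001, "hand": -1},
  {"ax": 0, "ay": 0, "az": 8, "x": 0, "y": 0, "z": 0.0001, "hand": -1},
  {"ax": 0, "ay": 0, "az": 8, "x": 0, "y": 0, "z": 0.0001, "hand": -1},
  {"ax": 0, "ay": 0, "az": 8, "x": 0, "y": 0, "z": 0.0001, "hand": -1},
  {"ax": 0, "ay": 0, "az": 7, "x": 0, "y": 0, "z": 0.0001, "hand": -1},
  {"ax": 0, "ay": 0, "az": 5, "x": 0, "y": 0, "z": 0.0001, "hand": -1},
  {"ax": 0, "ay": 0, "az": 3, "x": 0, "y": 0, "z": 0.0001, "hand": -1},
])

```text
clock: 14.7
eef_pos: [513.4, 258.5, 225.3]
tcp_rot: [-0.26, 0.926, -0.275, -0.001]
contact_force: [0.2, -4.1, 2.0]
finger_gap: 53.4
```

Run:
```python
from m import *
s=observe();p=P('wrist');I=imaging.read_camera('wrist')[:,:,::-1];cv2.imwrite('pics/w12.png',I)
crop(I,220,150,420,350,3.5,'pics/w12c.png')
print(s['eef_pos'].round(1),s['contact_force'],s['wrist_torque'],s['q'].round(2),delta(73.9,-107))
T=imaging.read_camera('top')[:,:,::-1];crop((T.clip(0,127)*2),160,160,260,240,7,'pics/t12.png')
```

```text
[513.4 258.5 225.3] [ 0.24660128 -4.07274728  2.01496719] [-1.15788679 -0.17937223 -0.10869753] [-0.24  0.22 -0.11  2.06 -0.68  0.65 -0.42] [-0.12083682 -0.10278028 -0.10014956]
```

View pics/w12c.png

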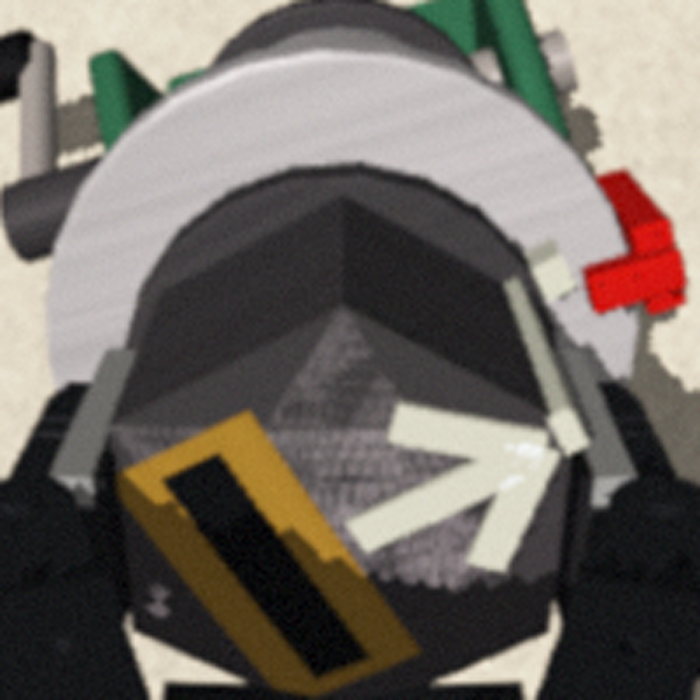

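Request:
apply_moves([
  {"ax": 0, "ay": 0, "az": 3, "x": 0, "y": 0, "z": 0.0001, "hand": -1},
  {"ax": 0, "ay": 0, "az": 4, "x": 0, "y": 0, "z": 0.0001, "hand": -1},
  {"ax": 0, "ay": 0, "az": 4, "x": 0, "y": 0, "z": 0, "hand": -1},
  {"ax": 0, "ay": 0, "az": 2, "x": 0, "y": 0, "z": 0, "hand": -1},
  {"ax": 0, "ay": 0, "az": 0, "x": 0, "y": 0, "z": 0, "hand": -1},
])

```text
clock: 15.42
eef_pos: [513.6, 258.5, 225.0]
tcp_rot: [-0.258, 0.889, -0.377, -0.03]
contact_force: [1.4, -6.4, 3.1]
finger_gap: 53.3
```

Run:
```python
from m import *
s=observe();p=P('wrist');I=imaging.read_camera('wrist')[:,:,::-1];cv2.imwrite('pics/w13.png',I)
crop(I,220,150,420,350,3.5,'pics/w13c.png')
print(s['eef_pos'].round(1),s['contact_force'],s['wrist_torque'],s['q'].round(2),delta(73.9,-120))
```

```text
[513.6 258.5 225. ] [ 1.39150782 -6.44097009  3.07797607] [-1.37022259 -0.24426964 -0.34659584] [-0.27  0.22 -0.08  2.06 -0.69  0.65 -0.64] [-0.144467   -0.08682314  0.14626241]
```

View pics/w13c.png

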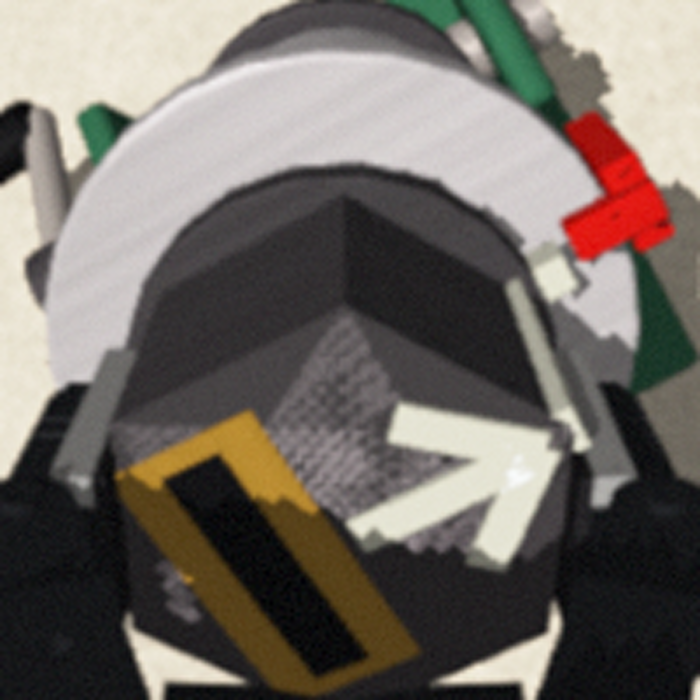

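Run:
```python
from m import *
I=cv2.imread('pics/w13.png');crop(I,370,170,420,240,11,'pics/w13d.png')
p=P('wrist')
q=lambda c:(c[0]/3.5+220-.5,c[1]/3.5+150-.5)
C=np.array([516.5,268.2,210]); 
def ang(c,h):
    P0=C+h*zp; w=onplane(*q(c),p,P0,zp)-P0; x,y=w@xp,w@yb; return round(np.hypot(x,y),1),round(np.degrees(np.arctan2(y,x)),1)
for c in [(580,240),(605,220),(635,205),(570,215),(585,255),(660,180)]:
    print(c,[ang(c,h) for h in (0,3,6)])
for c in [(555,272),(540,255),(580,290)]: print('stripe',c,[ang(c,h) for h in (6,10,13,)])
for c in [(520,285),(572,435)]: print('hexstripe',c,[ang(c,h) for h in (13,53)])
# check of axis: hex corner etc.
for c in [(345,305),(120,420),(548,430),(560,630)]: print('face',c,ang(c,53))
```

```text
(580, 240) [(np.float64(41.9), np.float64(-95.5)), (np.float64(41.8), np.float64(-93.8)), (np.float64(41.6), np.float64(-92.0))]
(605, 220) [(np.float64(46.9), np.float64(-93.7)), (np.float64(46.7), np.float64(-92.2)), (np.float64(46.5), np.float64(-90.6))]
(635, 205) [(np.float64(52.4), np.float64(-93.6)), (np.float64(52.0), np.float64(-92.2)), (np.float64(51.7), np.float64(-90.8))]
(570, 215) [(np.float64(42.2), np.float64(-89.2)), (np.float64(42.1), np.float64(-87.5)), (np.float64(42.1), np.float64(-85.8))]
(585, 255) [(np.float64(41.9), np.float64(-99.4)), (np.float64(41.6), np.float64(-97.5)), (np.float64(41.4), np.float64(-95.7))]
(660, 180) [(np.float64(57.8), np.float64(-91.6)), (np.float64(57.4), np.float64(-90.3)), (np.float64(57.0), np.float64(-89.0))]
stripe (555, 272) [(np.float64(36.1), np.float64(-96.7)), (np.float64(35.9), np.float64(-93.9)), (np.float64(35.9), np.float64(-91.7))]
stripe (540, 255) [(np.float64(35.0), np.float64(-90.7)), (np.float64(35.1), np.float64(-87.9)), (np.float64(35.2), np.float64(-85.9))]
stripe (580, 290) [(np.float64(39.0), np.float64(-103.4)), (np.float64(38.6), np.float64(-100.6)), (np.float64(38.4), np.float64(-98.5))]
hexstripe (520, 285) [(np.float64(30.4), np.float64(-90.4)), (np.float64(36.8), np.float64(-61.4))]
hexstripe (572, 435) [(np.float64(38.3), np.float64(-137.0)), (np.float64(29.4), np.float64(-95.2))]
face (345, 305) (np.float64(29.2), np.float64(-30.1))
face (120, 420) (np.float64(29.6), np.float64(31.1))
face (548, 430) (np.float64(27.1), np.float64(-91.1))
face (560, 630) (np.float64(33.4), np.float64(-152.2))
```

View pics/w13d.png

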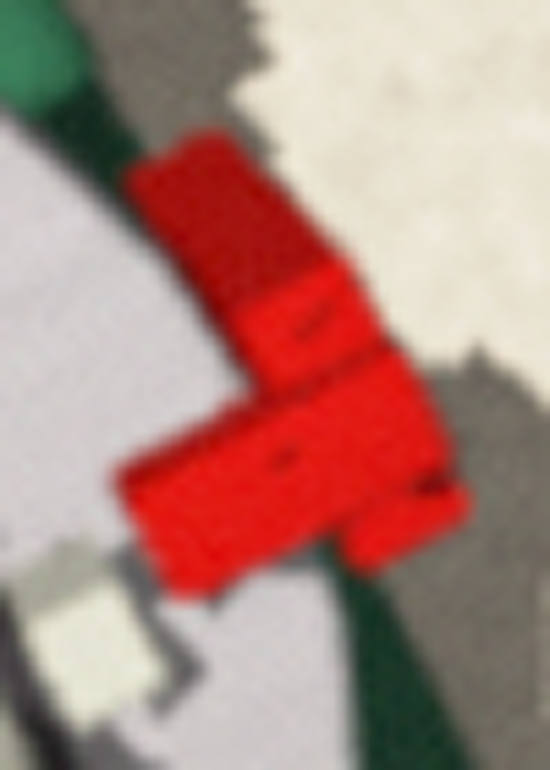

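Run:
```python
from m import *
p=P('wrist')
q=lambda c:(c[0]/11+370-.5,c[1]/11+170-.5)
C=np.array([516.5,268.2,210])
def xy(c,h):
    P0=C+h*zp; w=onplane(*q(c),p,P0,zp)-P0; return np.array([w@xp,w@yb])
for c in [(115,475),(185,600),(150,537),(420,400),(390,350),(450,450)]: print(c,xy(c,6).round(1))
for c in [(95,655),(25,625),(105,585),(165,665),(90,725)]: print('tile',c,[xy(c,h).round(1).tolist() for h in (10,12,13.5)])
```

```text
(115, 475) [  2.8 -40.4]
(185, 600) [ -4.9 -40.6]
(150, 537) [ -1.  -40.5]
(420, 400) [ -1.5 -55.6]
(390, 350) [  1.6 -55.3]
(450, 450) [ -4.7 -55.9]
tile (95, 655) [[-3.4, -35.4], [-2.5, -35.5], [-1.8, -35.5]]
tile (25, 625) [[-0.2, -33.1], [0.7, -33.2], [1.3, -33.2]]
tile (105, 585) [[-0.4, -37.4], [0.5, -37.5], [1.2, -37.5]]
tile (165, 665) [[-5.6, -38.2], [-4.7, -38.2], [-4.0, -38.2]]
tile (90, 725) [[-6.6, -33.6], [-5.6, -33.6], [-4.9, -33.7]]
```

Request:
apply_moves([
  {"ax": 0, "ay": 0, "az": 0, "x": 0, "y": 0, "z": 0, "hand": 0.4},
  {"ax": 0, "ay": 0, "az": 0, "x": 0, "y": 0, "z": 0, "hand": 1},
  {"ax": 0, "ay": 0, "az": 0, "x": 0, "y": 0, "z": 0, "hand": 1},
  {"ax": 0, "ay": 0, "az": 0, "x": 0, "y": 0, "z": -0.02, "hand": 1},
  {"ax": 0, "ay": 0, "az": 0, "x": 0, "y": 0, "z": -0.04, "hand": 1},
  {"ax": 0, "ay": 0, "az": 0, "x": 0, "y": 0, "z": -0.04, "hand": 1},
  {"ax": 0, "ay": 0, "az": 0, "x": 0, "y": 0, "z": -0.03, "hand": 1},
  {"ax": 0, "ay": 0, "az": 0, "x": 0, "y": 0, "z": 0, "hand": 1},
])

```text
clock: 16.48
eef_pos: [495.2, 196.7, 339.1]
tcp_rot: [-0.259, 0.889, -0.377, -0.03]
contact_force: [-0.7, 0.9, -0.6]
finger_gap: 85.1
```

Run:
```python
from m import *
s=observe();p=P('wrist');I=imaging.read_camera('wrist')[:,:,::-1];cv2.imwrite('pics/w14.png',I)
print(proj('wrist',[511,251,240],p))
crop(I,240,130,380,270,5,'pics/w14c.png')
print(s['eef_pos'].round(1),s['contact_force'],s['q'].round(2),delta(73.9,-120))
S=imaging.read_camera('side')[:,:,::-1];T=imaging.read_camera('top')[:,:,::-1];cv2.imwrite('pics/s14.png',S);cv2.imwrite('pics/t14.png',T)
crop(S,230,190,390,340,4,'pics/s14c.png')
```

```text
[318.38044659 201.15514292]
[495.2 196.7 339.1] [-0.6660977   0.87160419 -0.64144685] [-0.22  0.04 -0.01  1.98 -0.58  0.93 -0.72] [-0.10890428  0.05045773  0.16694225]
```

View pics/w14c.png

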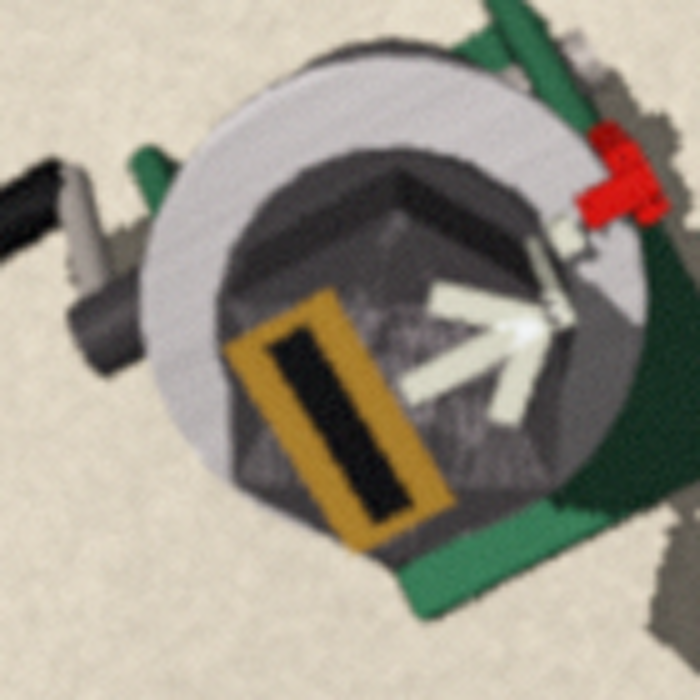

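View pics/s14c.png

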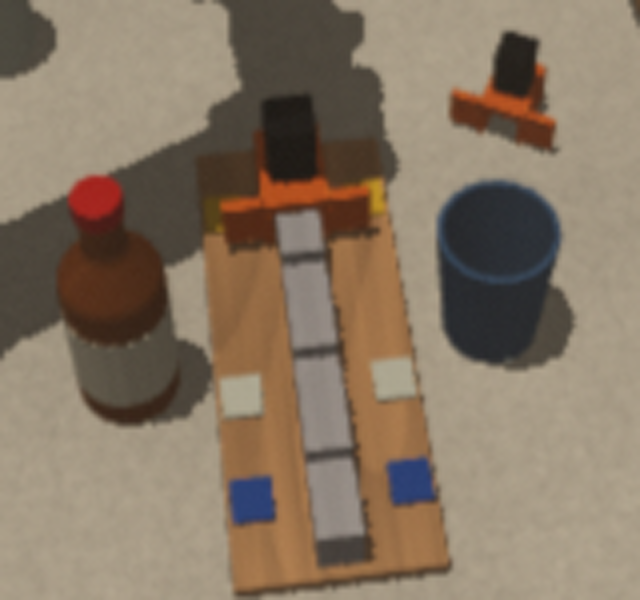

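View pics/t14.png

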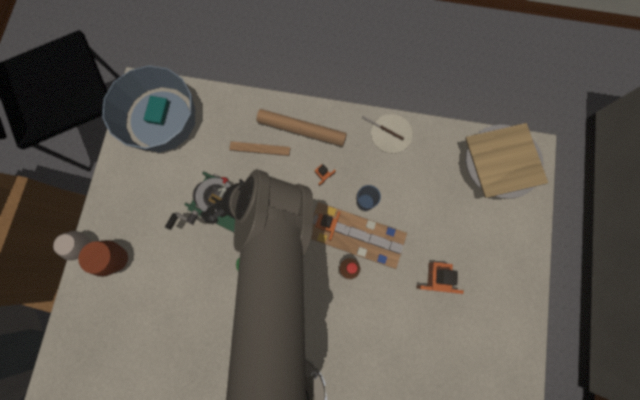

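Run:
```python
from m import *
p=P('wrist')
q=lambda c:(c[0]/5+240-.5,c[1]/5+130-.5)
C=np.array([516.5,268.2,210])
def xy(c,h):
    P0=C+h*zp; w=onplane(*q(c),p,P0,zp)-P0; return np.array([w@xp,w@yb])
def an(v): return np.degrees(np.arctan2(v[1],v[0])).round(1)
H=52
print('shaft',an(xy((545,322),H)-xy((410,393),H)))
print('slot long',an(xy((355,545),H)-xy((228,345),H)),an(xy((452,500),H)-xy((330,292),H)),'short',an(xy((330,292),H)-xy((228,345),H)),an(xy((452,500),H)-xy((355,545),H)))
# hex center from slot? face corners
cs=[(398,205),(225,305),(240,480),(395,565),(550,490),(572,325)]
L=np.array([xy(c,H) for c in cs]);print(L.round(1).tolist(),'ctr',L.mean(0))
print('hex dirs',[(an(l-L.mean(0))) for l in L])
a,b=xy((590,212),6),xy((645,183),6);print('ptr',a,b,an(b-a),an((a+b)/2-L.mean(0)))
print('tile',xy((570,238),13))
for h in (107,117):
    for d in ((-15,-15),(15,-15),(15,15),(-15,15)):
        X=np.array([517.5,-34.4])+d[0]*np.array([.986,-.166])+d[1]*np.array([.166,.986]);u=proj('side',[*X,h]);print(h,d,((u-[230,190])*4).round(0))
```

```text
shaft -90.8
slot long -179.9 179.2 short -91.9 -93.0
[[24.8, -12.7], [24.5, 19.1], [-2.2, 32.7], [-28.2, 18.1], [-29.2, -10.8], [-5.9, -27.2]] ctr [-2.70902244  3.18882508]
hex dirs [np.float64(-30.1), np.float64(30.4), np.float64(89.0), np.float64(149.6), np.float64(-152.1), np.float64(-96.0)]
ptr [ -2.22566678 -38.85678836] [ -2.41862346 -50.5575585 ] -90.9 -89.5
tile [ -3.01002381 -33.26716284]
107 (-15, -15) [264. 134.]
107 (15, -15) [315. 129.]
107 (15, 15) [309.  90.]
107 (-15, 15) [259.  95.]
117 (-15, -15) [264. 124.]
117 (15, -15) [314. 118.]
117 (15, 15) [308.  80.]
117 (-15, 15) [259.  85.]
```

```bash
python3 -c "
from h import *
print(ticket.close_job(), observe()['clock'])"
```

```text
the job is handed in; nothing more can be done
the job is handed in; nothing more can be done
```

The job is handed in at about 16.6 s on the robot's clock. The stop is in the yellow-tagged notch and the die cap's arrow is lined up with the red pointer. No verdict was reported.

- **Stop:** I lifted the orange stop about 16.6 mm, moved it 66 mm along the bar and lowered it into the yellow-tagged notch. In the last side view the top of its grip matches the fully-down height, not the 10 mm higher position it would have riding on the bar. Its position matches the notch to within about 2 mm.
- **Die cap:** I screwed it clockwise about 93° in one grasp with no slip, then let go. The last wrist picture puts the arrow's shaft at -90.8° and the pointer at -89.5° to -90.9°. The slot on the cap's face reads about 0° to 3° past the mark, and one blurred hexagon corner disagreed at -96°. I judged the arrow within about 2° of the pointer, inside the 6° allowed.
- **The rest:** In the last side and top pictures the bottle, cup and batten stand where they were. The arm covered part of the jar in the last top view, so I did not measure it again, but the arm never came near it. The gripper is open, about 130 mm clear of the cap.

The first two move calls were refused as invalid before anything moved. Every row apparently needs all its fields, so I resent the moves that way.

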